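# Peg the marker on the seed dish and hold it out

## Robot

A 6-joint arm with a two-finger parallel gripper is mounted at the origin on the work surface. World frame = base frame: x ahead of the robot, y to its left, z up, the work surface at z = 0. Lengths are in m, angles in rad, forces in N, time in s.
With the tool pointing down it reaches from about 0.2 to 0.875 m from the base axis. Payload 3.4 kg.
Tool frame: the origin (TCP) lies between the finger pads; the fingertips stand 25 mm ahead of it and the grasp point (between the pads) lies 6 mm ahead of it (robot.tips_ahead is the distance from the TCP to the fingertips, in m); z points along the fingers, y is the direction in which the jaws open and shut (so a half turn about z gives the same grasp; the last joint's range is limited). The gripper opens to 94 mm and grips with 3 to 60 N. Pads are 16 mm wide; open, the fingers measure 119 mm over their backs; the gripper's body (75 mm by 177 mm) begins 78 mm behind the grasp point.
Start: joints at [1.005, 0.276, 1.505, -0, 1.361, -0.121], TCP at [0.247, 0.519, 0.23] pointing down, gripper open.
Joint ranges: [-2.89, 2.89], [-0.75, 2.08], [0.22, 2.7], [-1.18, 4.32], [0.11, 2.71], [-2.7, 2.7]. Speed limits (rad/s): [2.57, 2.57, 3.14, 3.14, 3.14, 3.14].

## Interface

Orientations are given as [roll, pitch, yaw] about the fixed x, y, z axes, in that order (R = Rz(yaw) Ry(pitch) Rx(roll)).
In Python, from rig import robot, cams gives the robot as it stands. The module is installed in compiled form; this text tells all that it offers.
- The arm moves only by the tool carry_out, never from a script. Its argument "targets" is a list of rows, each a list of 7 numbers: the shift along the tool's x, y, z in m, then the turn, a rotation vector about the tool's x, y, z in rad, then the opening, from 0 (shut) to 1 (fully open). In form: [[dx, dy, dz, wx, wy, wz, claw], ...]. A call has 1 to 8 rows; each row is the pose to reach, as a shift and turn from the pose commanded when the call began, along the tool's axes at that moment; what a row does not reach only later rows make up. A row lasts 1/12 s, in which the tool goes at most 41.7 mm and 7.16 degrees, less where a joint would pass 70% of its speed; a pose out of reach is approached as far as the arm can. A call with a gripper value outside its range is refused whole. The fingers move at their own pace and stop on an object; "grip_force" is the grip in N (left out, the last holds). Time passes only in rows, so rows that repeat a pose let the fingers close. It gives the time, the measured TCP pose, the force and the opening at its end, in the units of the state.
- robot.get_state(): the state, without advancing time (a new reading comes with each control period).
- cams.camera(name): name is "scene" or "side" or "wrist"; returns the picture (400x640x3 uint8, blue, green, red); there is no depth.
- cams.camera_params(name): a dict with "fov_y" (degrees; the focal length in pixels is half the picture's height over the tangent of half this angle, whatever the lens; pixels are square), "cx", "cy" (the principal point, pixels), "eye" and "rotation" of the camera in the world; the wrist camera has in their place "T_tool_cam" (4x4, takes a point from camera to tool coordinates, whose origin is the TCP and whose axes are the flange's). Camera axes: x right, y up, looking along -z (the intrinsics and any distortion apply to the point x, -y, -z); pixel columns grow to the right and rows downward; lengths in m; the calibration is good to about 2 mm. The wrist camera is an equidistant fisheye: a pixel r from the principal point sees the ray r / f radians off the axis. A picture is of the moment at which its call begins: read the wrist's pose just before it. camera_params takes no time and is no camera call.
- robot.sign_off(): hands the job in, once; it reports no verdict.
Trained networks look in the newest picture that a camera, given by its name, has taken for a name from the list of things; names that differ only in an ending like _2 or _b are one class to them, and where a whole thing is asked for, a point or a joint stands for the part that bears it (a point fixed in the world has none). Each returns a list of dicts, best first, with "conf" (0 to 1); they miss things now and then, are a little off and sometimes report something else, mostly with a low value. They report only what shows in the picture. A call takes as long as a camera call.
- cams.trace(camera, thing): "region" (400x640 bool, what is visible of it) and "at" ([row, column] in pixels, amid what is visible of it).
- cams.landmark_of(camera, thing): "at" ([row, column] in pixels: a listed point, or the origin of a listed thing).
The state is a dict: "clock": time; "q": joint angles; "qd": joint speeds; "joint_efforts": joint torques, N m; "ee_pos": TCP position; "tool_rot": TCP orientation; "contact_force": force on the tool from outside, world axes, zero at the start; "torque": the same for the moment, N m; "grip_width": finger opening in m.
Only numpy, scipy, OpenCV 4.12 (cv2) and the standard library are available. Lean on these libraries where they do the work, as an engineer would, in place of code of your own. Each camera call takes 0.05 s, during which the arm holds its last target. There are 200 camera calls.

## Task

Squeeze the wooden spring peg off the wall of the label box and let it close upright on the rim of the handled dish as the batch marker, on the left or right side, midway between the feet of the handle. Then take the dish by its wooden grip, lift it straight up and, once it is clear of the ledge, turn it smoothly a quarter turn so that the peg faces straight away from the robot to the person across the ledge, keeping the dish level and the loose seed ball in the middle of it all the while. Finish while still holding the dish, level and still, about a hand's breadth (roughly 100 mm) above the ledge and touching nothing else, with the peg still on it and everything else on the ledge left where it stands.

Things in the scene. Friction and masses are not known exactly. Their poses are not given: they have to be found in the camera images.
- dish: Cast aluminium seed dish, 160 mm across, 0.31 to 0.43 kg, loose on the ledge. Origin: middle of its underside, z up. Upright round rim 4 mm thick, its top edge 44 mm up. A rigid arched handle of 6 mm rod spans the dish along its x axis, feet riveted outside the rim at x = +-80 mm. At the start x points away from the robot within 0.4 rad: the handle spans fore and aft
- dish_rim_left (a point): On the top edge of the dish's rim, in the middle of its 4 mm wall, midway between the handle's feet: at x 0, y +78 mm, z +44 mm of the dish, axes as the dish. On the robot's left at the start. The rim stands 21 mm proud of the dish's inside floor beside it and 20 mm of its outside is upright
- dish_rim_right (a point): The same point on the other free side of the rim: x 0, y -78 mm, z +44 mm of the dish. On the robot's right at the start
- dish_grip (a point): Middle of the dish's round wooden grip at the top of the arched handle, over the dish's middle, 145 mm above the underside. The grip is 16 mm thick and 80 mm long, along the dish's x axis; axes as the dish
- dish_middle (a point): Middle of the dish's hollowed floor, 8 mm above the underside. The floor is about level to radius 10 mm, then rises 3 mm by radius 36 mm and 15 mm by the rim (76 mm)
- seed_ball: Rolled clay seed ball, 36 mm across, 22 to 45 g, lying loose in the middle of the dish (its origin and axes turn as it rolls; use seed_ball_center)
- seed_ball_center (a point): Centre of the seed ball
- label_box: Open plywood box of plant labels, 110 mm (x) by 190 mm (y), 75 mm high, walls 4 mm thick, fixed. Origin: middle of its underside; its x axis points away from the robot within 0.4 rad. The peg starts clipped on its near (-x) wall; labels stand up to 16 mm above the rim at the far wall
- peg: Big wooden spring peg (clothes-peg kind), 90 mm long, 18 mm wide, 28 g, at first clipped upright on the near wall of label_box, tails up. Origin: lower end of the jaw, midway between the tips when shut; z runs up to the tails, x is the way the jaw opens, y its pin (42 mm up). At the start its axes match the box's. Outside width: 21 mm at the jaw, 37 mm at the top of the tails
- peg_tail (a point): Midway between the peg's tails, 74 mm above the jaw's lower end: squeeze here along the peg's x. About 10 N (less higher up) brings the tails to a stop, their outsides then parallel, about 20 mm apart, and the jaw 15 mm wider. Let go, it springs shut. It and peg_jaw ride on the -x half, which leans about 0.17 rad while the peg is squeezed
- peg_jaw (a point): The peg's origin: lower end of the jaw, midway between the tips when shut. The jaw grips a 4 mm wall with about 5 N; at the start it reaches 14 mm down over the box wall. While squeezed open it rides on the -x tip, about 7 mm to -x of the middle of the opening
- peg_arm (a joint): Opening angle of the peg in rad: 0 when shut on a 4 mm wall, 0.35 when squeezed fully open, -0.09 when shut on nothing
- ledge_front (a point): Fixed point on the stone ledge's surface near its far edge, straight ahead of the robot (0.78 m from its base axis); its x axis points straight away from the robot, y to the robot's left, z up
- jar: Bystander, to be left alone: empty glass jar, 74 mm across, 112 mm tall. Origin: under its middle, at the ledge
- white_pot: Bystander, to be left alone: white ceramic plant pot, 114 mm across the rim, 95 mm tall. Origin: under its middle, at the ledge
- mallet: Bystander, to be left alone: small wooden mallet lying down; round head 48 mm across and 95 mm long, handle 20 mm thick, 210 mm long overall. Origin: on its underside near its middle
- dibber: Bystander, to be left alone: pointed wooden dibber 160 mm long, 28 mm thick, lying down. Origin: on its underside near its middle
- clay_pot: Bystander, to be left alone: terracotta plant pot, 92 mm across the rim, 76 mm tall. Origin: under its middle, at the ledge
- seed_tin: Bystander, to be left alone: plain steel tin with a lid, 72 mm across, 85 mm tall. Origin: under its middle, at the ledge
- bench_brush: Bystander, to be left alone: flat bristle brush lying down, about 200 mm long. Origin: on its underside near its middle

How it is judged:
By the outcome, as a careful person would: the job done as asked, in the order asked, and still so for the second after the job is handed in, while the arm keeps its last pose, push and grip.
It also fails if it takes over 64 s, if anything falls off the work surface, if the arm or the gripper's body presses on something with over 40 N, if the wrist force passes 120 N, or if a joint passes its speed limit or range.

## Working session

There is one attempt and no reset: what is moved stays moved. The work goes in short steps, Python scripts to look and compute and a tool call to move; the robot and the scene stay as the last step left them, time stands still between calls to the robot, and variables do not carry over. Pictures are saved under pics/ and viewed, about 8 in all and at most 12, crops included, and the job is handed in when it is done.

Besides the shell and the picture viewer there is one more tool, called by a JSON object that holds its "op" and its "data", one argument or row to a line. carry_out: Moves the arm, as the interface text tells. Its arguments: {"type":"object","properties":{"targets":{"type":"array"},"grip_force":{"type":"number"}},"required":["targets"]}

```bash
mkdir -p pics; cat > h.py <<'E'
import numpy as np, cv2
from scipy.spatial.transform import Rotation as R
from scipy.optimize import least_squares
from rig import robot, cams
def cam(name):
    p=cams.camera_params(name)
    f=200/np.tan(np.radians(p["fov_y"])/2)
    if name=="wrist":
        s=robot.get_state(); T=np.eye(4); T[:3,:3]=R.from_euler('xyz',s["tool_rot"]).as_matrix(); T[:3,3]=s["ee_pos"]
        M=T@np.array(p["T_tool_cam"]); return dict(n=name,f=f,cx=p["cx"],cy=p["cy"],e=M[:3,3],R=M[:3,:3],p=p)
    return dict(n=name,f=f,cx=p["cx"],cy=p["cy"],e=np.array(p["eye"]),R=np.array(p["rotation"]),p=p)
def proj(c,X):
    v=(np.asarray(X)-c["e"])@c["R"]; v=v*[1,-1,-1]
    if c["n"]=="wrist":
        r=np.hypot(v[0],v[1]); k=np.arctan2(r,v[2])/max(r,1e-9)
    else: k=1/v[2]
    return np.array([c["cy"]+c["f"]*k*v[1],c["cx"]+c["f"]*k*v[0]])
def ray(c,at):
    y=(at[0]-c["cy"])/c["f"];x=(at[1]-c["cx"])/c["f"]
    if c["n"]=="wrist":
        r=np.hypot(x,y); v=np.array([x/r*np.sin(r),y/r*np.sin(r),np.cos(r)])
    else: v=np.array([x,y,1.])
    d=c["R"]@(v*[1,-1,-1]); return d/np.linalg.norm(d)
def tri(obs):  # [(cam,at)]
    A=sum(np.eye(3)-np.outer(ray(c,a),ray(c,a)) for c,a in obs)
    b=sum((np.eye(3)-np.outer(ray(c,a),ray(c,a)))@c["e"] for c,a in obs)
    X=np.linalg.solve(A,b); return X,[np.round(proj(c,X)-a,1) for c,a in obs]
def plane(c,at,z):
    d=ray(c,at); return c["e"]+d*(z-c["e"][2])/d[2]
E
python3 - <<'E'
from h import *
ims=[]
for n in("scene","side","wrist"):
    im=cams.camera(n); cv2.imwrite(f"pics/{n}0.png",im); ims.append(im)
    c=cam(n); print(n,{k:v for k,v in c["p"].items()},np.round(c["e"],3))
    for t in("dish_rim_left","dish_rim_right","dish_grip","dish_middle","seed_ball_center","label_box","peg_tail","peg_jaw","dish","ledge_front","jar","white_pot","mallet","dibber","clay_pot","seed_tin","bench_brush"):
        r=cams.landmark_of(n,t); print(n,t,[(np.round(x["at"]).tolist(),round(x["conf"],2)) for x in r[:2]])
cv2.imwrite("pics/a.png",cv2.resize(np.vstack(ims[:2]),(640*3//4,600)))
print(robot.get_state())
E
```

```text
scene {'fov_y': 50.6257905712937, 'cx': 313.3829438571657, 'cy': 197.5683720713509, 'eye': array([1.09942986, 0.41787253, 0.93010881]), 'rotation': array([0.68515264, 0.00754791, 2.24338392])} [1.099 0.418 0.93 ]
scene dish_rim_left [([191.0, 286.0], 0.78)]
scene dish_rim_right [([164.0, 252.0], 0.84)]
scene dish_grip [([152.0, 268.0], 0.63)]
scene dish_middle [([191.0, 274.0], 0.79)]
scene seed_ball_center [([183.0, 270.0], 0.47)]
scene label_box [([251.0, 372.0], 0.94), ([166.0, 253.0], 0.61)]
scene peg_tail [([192.0, 381.0], 0.71)]
scene peg_jaw [([209.0, 376.0], 0.49), ([187.0, 272.0], 0.33)]
scene dish [([187.0, 268.0], 0.83)]
scene ledge_front [([276.0, 262.0], 0.71)]
scene jar [([301.0, 314.0], 0.89), ([164.0, 252.0], 0.38)]
scene white_pot [([242.0, 242.0], 0.87)]
scene mallet [([179.0, 358.0], 0.62)]
scene dibber [([227.0, 328.0], 0.9), ([183.0, 269.0], 0.28)]
scene clay_pot [([142.0, 226.0], 0.91)]
scene seed_tin [([301.0, 468.0], 0.55)]
scene bench_brush [([333.0, 415.0], 0.75)]
side {'fov_y': 46.481976785294634, 'cx': 318.9111798058516, 'cy': 200.9538770740106, 'eye': arr
[... 1740 characters left out ...]

wrist bench_brush []
{'clock': 2.7, 'q': array([ 1.00500827e+00,  2.75910089e-01,  1.50491088e+00, -3.24839133e-06,
        1.36072900e+00, -1.21009786e-01]), 'qd': array([ 3.42811398e-04,  5.37285679e-05,  2.82852832e-04, -6.26830466e-04,
       -1.74875162e-03,  1.14683342e-03]), 'joint_efforts': array([ 2.45627607e-04, -4.04461813e+01, -2.37493122e+01,  7.03473296e-02,
        2.48403969e-02, -5.76476200e-07]), 'ee_pos': array([0.24741872, 0.51906575, 0.23048291]), 'tool_rot': array([3.14155067e+00, 8.30619846e-06, 2.69681506e+00]), 'contact_force': array([ 0.36516192, -0.85655737, -0.65540293]), 'torque': array([ 0.02420601, -0.01822164,  0.0330377 ]), 'grip_width': 0.09410586154655255}
```

View pics/a.png

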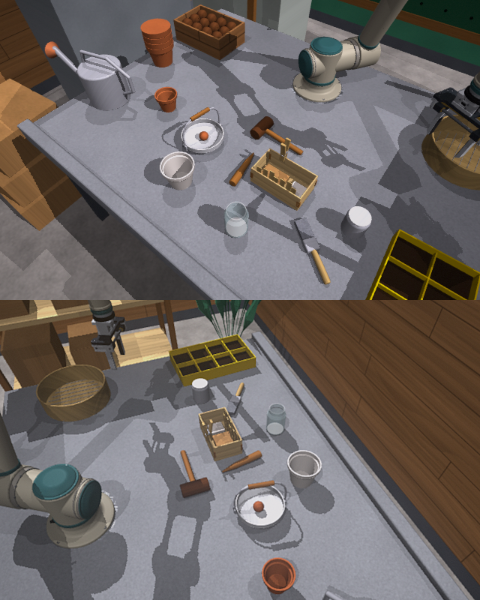

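The two views show the dish at scene (270,180) and the box at (372,250), with the peg standing on the box's wall nearest the robot. `rotation` is given as roll, pitch, yaw, so I'll fix the helper for that and triangulate.

```bash
sed -i 's/R=np.array(p\["rotation"\])/R=R.from_euler("xyz",p["rotation"]).as_matrix()/' h.py
python3 - <<'E'
from h import *
s,d=cam("scene"),cam("side")
P=dict(rimL=([191,286],[283,348]),rimR=([164,252],[299,353]),grip=([152,268],[247,349]),mid=([191,274],[278,343]),ball=([183,270],[274,346]),box=([251,372],[187,293]),tail=([192,381],[167,277]),jaw=([209,376],[185,276]),dish=([187,268],[282,350]),jar=([301,314],[173,368]),white=([242,242],[241,399]),mallet=([179,358],[248,258]),dibber=([227,328],[219,324]),clay=([142,226],None),tin=([301,468],[128,270]),brush=([333,415],[133,316]))
for k,(a,b) in P.items():
    print(k, *( (np.round(tri([(s,a),(d,b)])[0],3),tri([(s,a),(d,b)])[1]) if b else (np.round(plane(s,a,0),3),)))
im=cv2.imread("pics/scene0.png")[120:320,190:450]; im2=cv2.imread("pics/side0.png")[120:340,220:460]
cv2.imwrite("pics/b.png",np.hstack([cv2.resize(im,(400,308),interpolation=2),cv2.resize(im2,(400,308),interpolation=2)]))
E
```

```text
rimL [ 0.546 -0.164 -0.021] [array([ 2.1, -7.7]), array([-2.8, -8.8])]
rimR [ 0.544 -0.257  0.041] [array([-0.3,  1. ]), array([0.3, 1.3])]
grip [ 0.556 -0.18   0.143] [array([ 0.4, -1.3]), array([-0.4, -1.5])]
mid [ 0.555 -0.169 -0.007] [array([-0.1,  0.4]), array([0.1, 0.5])]
ball [ 0.558 -0.179  0.024] [array([-0.1,  0.4]), array([0.1, 0.4])]
box [ 0.541  0.168 -0.011] [array([-1.2,  2.8]), array([1. , 2.4])]
tail [0.482 0.128 0.137] [array([ 0.3, -0.6]), array([-0.3, -0.6])]
jaw [0.478 0.126 0.067] [array([-0.6,  1.4]), array([0.6, 1.3])]
dish [ 0.562 -0.189  0.002] [array([ 0.2, -0.6]), array([-0.2, -0.7])]
jar [0.758 0.137 0.003] [array([ 0.3, -0.8]), array([-0.2, -0.6])]
white [ 0.738 -0.118 -0.007] [array([-0.2,  0.6]), array([0.1, 0.6])]
mallet [ 0.375 -0.004 -0.002] [array([ 0.5, -1.2]), array([-0.6, -1.3])]
dibber [ 0.57   0.028 -0.003] [array([ 1. , -2.7]), array([-0.9, -2.6])]
clay [ 0.502 -0.423  0.   ]
tin [0.541 0.422 0.018] [array([-0.1,  0.1]), array([0.1, 0.1])]
brush [0.677 0.363 0.002] [array([ 0.1, -0.3]), array([-0.1, -0.2])]
```

View pics/b.png

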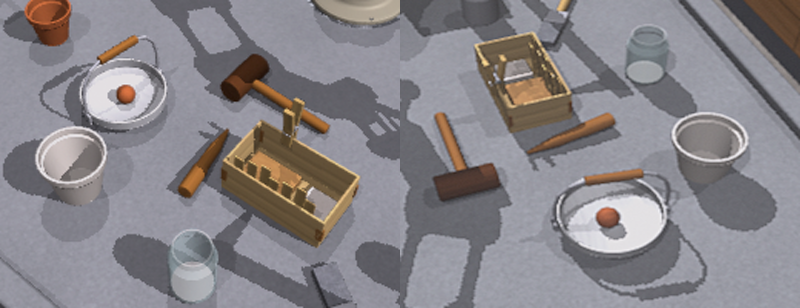

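The peg stands on the near wall of the box, its tails at (295,105) in the left crop, and the dish's grip bar is clear of everything. Next I'll work out the yaws from the grip and box regions.

```bash
cat >> h.py <<'E'
def to(pos,yaw,s=None):
    "shift + rotvec in the present tool frame to pos with tool straight down at yaw"
    s=s or robot.get_state(); R0=R.from_euler('xyz',s["tool_rot"]); R1=R.from_euler('xyz',[np.pi,0,yaw])
    return np.round(np.r_[R0.inv().apply(np.asarray(pos)-s["ee_pos"]),(R0.inv()*R1).as_rotvec()],4)
E
python3 - <<'E'
from h import *
for n in("scene","side"):
    c=cam(n)
    r=cams.trace(n,"dish_grip")[0]; m=r["region"]; print(n,r["conf"],m.sum())
    ys,xs=np.nonzero(m); W=np.array([plane(c,(y,x),.145)[:2] for y,x in zip(ys,xs)])
    print("grip ctr",W.mean(0),W.min(0),W.max(0)); u,s,v=np.linalg.svd(W-W.mean(0),full_matrices=False); print("yaw",np.arctan2(v[0,1],v[0,0]),s)
    r=cams.trace(n,"label_box")[0]; m=r["region"].astype(np.uint8); np.save(f"box_{n}.npy",m)
    h=cv2.convexHull(np.argwhere(m>0)[:,::-1].astype(np.int32)); print(r["conf"],cv2.approxPolyDP(h,4,True)[:,0].tolist())
    for X in cv2.approxPolyDP(h,4,True)[:,0]: print(X,np.round(plane(c,X[::-1],.075)[:2],3),np.round(plane(c,X[::-1],0)[:2],3))
print(to([.481,.127,.26],1.45))
E
```

```text
scene 0.77 2317
grip ctr [ 0.61653701 -0.11414861] [ 0.50131608 -0.19621176] [ 0.70372085 -0.03350291]
yaw 0.6844081416057497 [2.39944727 1.76591163]
0.74 [[423, 237], [393, 279], [337, 242], [334, 226], [362, 199]]
[423 237] [0.489 0.263] [0.436 0.249]
[393 279] [0.631 0.266] [0.59  0.253]
[337 242] [0.63  0.108] [0.588 0.081]
[334 226] [0.596 0.074] [0.552 0.044]
[362 199] [0.482 0.08 ] [0.428 0.05 ]
side 0.67 3213
grip ctr [ 0.52628729 -0.24021239] [ 0.44823465 -0.31553665] [ 0.60672631 -0.16281616]
yaw -2.233297903413602 [2.30248884 2.15857065]
0.89 [[322, 203], [285, 213], [265, 152], [299, 143], [322, 186]]
[322 203] [0.568 0.016] [0.59  0.077]
[285 213] [0.467 0.019] [0.481 0.079]
[265 152] [0.482 0.259] [0.497 0.338]
[299 143] [0.587 0.26 ] [0.611 0.339]
[322 186] [0.59  0.073] [0.613 0.138]
[-0.3796 -0.2534 -0.0295  0.     -0.      1.2468]
```

{"op": "carry_out", "data": {
  "targets": [
    [-0.38, -0.254, -0.03, 0, 0, 1.12, 1],
    [-0.38, -0.254, -0.03, 0, 0, 1.12, 1],
    [-0.38, -0.254, -0.03, 0, 0, 1.12, 1],
    [-0.38, -0.254, -0.03, 0, 0, 1.12, 1],
    [-0.38, -0.254, -0.03, 0, 0, 1.12, 1],
    [-0.38, -0.254, -0.03, 0, 0, 1.12, 1],
    [-0.38, -0.254, -0.03, 0, 0, 1.12, 1],
    [-0.38, -0.254, -0.03, 0, 0, 1.12, 1]
  ]
}}

```text
clock: 3.57
ee_pos: [0.4181, 0.2315, 0.2527]
tool_rot: [3.141, -0.0, 1.691]
contact_force: [0.8, 0.4, 0.3]
grip_width: 0.0942
```

```bash
python3 - <<'E'
from h import *
for n,(r0,r1,c0,c1) in dict(scene=(140,170,245,290),side=(235,258,322,376)).items():
    c=cam(n); im=cv2.imread(f"pics/{n}0.png"); hsv=cv2.cvtColor(im,cv2.COLOR_BGR2HSV)
    m=np.zeros(im.shape[:2],bool); m[r0:r1,c0:c1]=((hsv[...,1]>110)&(hsv[...,0]<25))[r0:r1,c0:c1]
    ys,xs=np.nonzero(m); W=np.array([plane(c,(y,x),.145)[:2] for y,x in zip(ys,xs)])
    u,s,v=np.linalg.svd(W-W.mean(0),full_matrices=False); t=(W-W.mean(0))@v[0]
    print(n,m.sum(),W.mean(0),np.arctan(v[0,1]/v[0,0]),s,np.ptp(t))
print(robot.get_state()["ee_pos"],robot.get_state()["tool_rot"])
print(to([.481,.127,.26],1.57))
E
```

```text
scene 155 [ 0.55592916 -0.18131193] -0.14775734141761288 [0.2918138  0.06714195] 0.08221901585228825
side 190 [ 0.55759395 -0.17963176] -0.1672100479505985 [0.31376979 0.0607391 ] 0.07832839465637878
[0.41810821 0.2314599  0.25272898] [ 3.14075488e+00 -3.20848330e-04  1.69087879e+00]
[-0.1112  0.0499 -0.0073  0.0008 -0.0004  0.1209]
```

{"op": "carry_out", "data": {
  "targets": [
    [-0.111, 0.05, -0.007, 0, 0, 0.12, 0.7],
    [-0.111, 0.05, -0.007, 0, 0, 0.12, 0.7],
    [-0.111, 0.05, -0.007, 0, 0, 0.12, 0.7],
    [-0.111, 0.05, -0.007, 0, 0, 0.12, 0.7],
    [-0.111, 0.05, -0.007, 0, 0, 0.12, 0.7]
  ]
}}

```text
clock: 3.98
ee_pos: [0.482, 0.1277, 0.2592]
tool_rot: [-3.142, -0.0, 1.572]
contact_force: [-0.5, 0.5, -1.3]
grip_width: 0.0666
```

```bash
python3 - <<'E'
from h import *
c=cam("wrist"); im=cams.camera("wrist"); print(robot.get_state()["ee_pos"],robot.get_state()["tool_rot"])
s,d=cam("scene"),cam("side")
O=dict(peg_tail=([192,381],[167,277]),peg_jaw=([209,376],[185,276]),label_box=([251,372],[187,293]))
for t in O:
    r=cams.landmark_of("wrist",t)
    for x in r[:2]:
        a=np.array(x["at"]); print(t,np.round(a),round(x["conf"],2),*[np.round(q,4) for q in tri([(c,a),(s,O[t][0]),(d,O[t][1])])],[np.round(plane(c,a,z),4) for z in(.135,.061,0)])
b=np.array([.54,.168])
for y in(-.04,0):
  for k in[(-53,0),(-53,95),(-53,-95),(53,95),(53,-95)]:
    v=R.from_euler('z',y).apply([k[0]/1e3,k[1]/1e3,.075])+[*b,0]; p=proj(c,v); cv2.circle(im,(int(p[1]),int(p[0])),3,(0,0,255) if y else (255,0,0),1)
cv2.imwrite("pics/c.png",im)
E
```

```text
[0.48105894 0.12898573 0.25913634] [-3.14081512e+00 -7.23206022e-04  1.57467520e+00]
peg_tail [206. 321.] 0.73 [0.4826 0.1264 0.1381] [[-2.  -1. ]
 [-0.1 -1.2]
 [-0.3 -0.2]] [array([0.4835, 0.1237, 0.135 ]), array([0.4838, 0.1049, 0.061 ]), array([0.4841, 0.0895, 0.    ])]
peg_tail [340. 376.] 0.66 [0.5018 0.091  0.1971] [[-72.5 -31.6]
 [-18.5 -15.5]
 [ -9.6   9.4]] [array([ 0.5471, -0.0327,  0.135 ]), array([ 0.5642, -0.0929,  0.061 ]), array([ 0.5784, -0.1425,  0.    ])]
peg_jaw [182. 321.] 0.81 [0.4805 0.1295 0.066 ] [[ 4.3 -3.2]
 [ 1.   2.1]
 [-0.3  1.8]] [array([0.4837, 0.1464, 0.135 ]), array([0.4841, 0.1337, 0.061 ]), array([0.4844, 0.1232, 0.    ])]
label_box [150. 360.] 0.83 [ 0.5398  0.1676 -0.0116] [[-0.8  1.1]
 [-1.5  2.7]
 [ 1.3  2.2]] [array([0.519 , 0.1761, 0.135 ]), array([0.5288, 0.1713, 0.061 ]), array([0.5368, 0.1673, 0.    ])]
```

View pics/c.png

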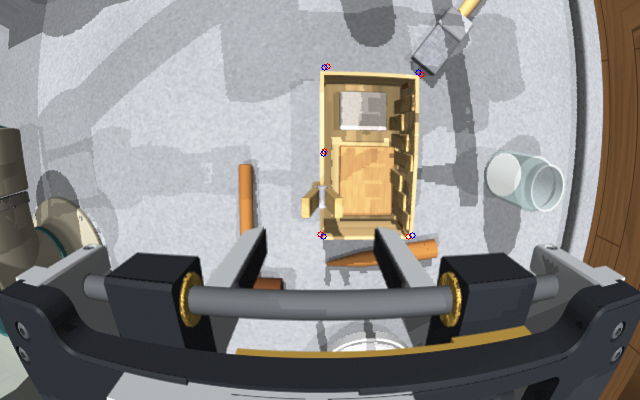

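The wrist view shows the peg's tails at columns 302–342, row about 205, centred between the fingers. The box's near wall runs along column ~322, so the box yaw is about 0. I'll go down in two steps.

{"op": "carry_out", "data": {
  "targets": [
    [0, 0.003, 0.03, 0, 0, 0, 0.7],
    [0, 0.003, 0.06, 0, 0, 0, 0.7],
    [0, 0.003, 0.06, 0, 0, 0, 0.7],
    [0, 0.003, 0.06, 0, 0, 0, 0.7]
  ]
}}

```text
clock: 4.52
ee_pos: [0.4824, 0.1305, 0.1985]
tool_rot: [-3.138, 0.0, 1.579]
contact_force: [0.2, 0.5, -0.5]
grip_width: 0.0658
```

```bash
python3 - <<'E'
from h import *
for i in range(2):
  c=cam("wrist"); print(robot.get_state()["ee_pos"],robot.get_state()["tool_rot"])
  im=cams.camera("wrist")
for t in("peg_tail","peg_jaw"):
    for x in cams.landmark_of("wrist",t)[:1]:
        a=np.array(x["at"]); print(t,a,x["conf"],[np.round(plane(c,a,z),4) for z in(.135,.061)])
    for x in cams.trace("wrist",t)[:1]:
        ys,xs=np.nonzero(x["region"]); print([(r,xs[ys==r].min(),xs[ys==r].max()) for r in range(ys.min(),ys.max(),4)])
cv2.imwrite("pics/d.png",im[100:400,150:500])
E
```

```text
[0.4824273  0.13045322 0.19850171] [-3.13805489e+00  1.58836838e-04  1.57894790e+00]
[0.48385853 0.13042679 0.19996157] [ 3.14148898e+00 -1.97431363e-04  1.57862552e+00]
peg_tail [225.4 320.9] 0.81 [array([0.4852, 0.1268, 0.135 ]), array([0.4857, 0.1032, 0.061 ])]
[(195, np.int64(309), np.int64(328)), (199, np.int64(308), np.int64(330)), (203, np.int64(307), np.int64(332)), (207, np.int64(306), np.int64(333)), (211, np.int64(303), np.int64(336)), (215, np.int64(299), np.int64(340)), (219, np.int64(296), np.int64(343)), (223, np.int64(294), np.int64(346)), (227, np.int64(294), np.int64(346)), (231, np.int64(294), np.int64(346)), (235, np.int64(294), np.int64(346)), (239, np.int64(294), np.int64(346)), (243, np.int64(295), np.int64(345))]
peg_jaw [201.8 321.7] 0.56 [array([0.4856, 0.1449, 0.135 ]), array([0.4862, 0.1273, 0.061 ])]
[(195, np.int64(310), np.int64(329)), (199, np.int64(308), np.int64(331)), (203, np.int64(307), np.int64(333)), (207, np.int64(306), np.int64(334)), (211, np.int64(303), np.int64(337)), (215, np.int64(298), np.int64(341)), (219, np.int64(295), np.int64(343)), (223, np.int64(294), np.int64(345)), (227, np.int64(294), np.int64(345)), (231, np.int64(294), np.int64(345)), (235, np.int64(294), np.int64(345)), (239, np.int64(294), np.int64(346)), (243, np.int64(297), np.int64(344))]
```

View pics/d.png

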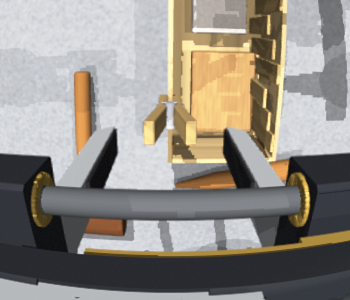

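The peg is centred between the fingers (columns 294–346, principal column 320) and about 3 mm back along the tool's x. I'll go down and squeeze.

{"op": "carry_out", "data": {
  "targets": [
    [-0.003, 0, 0.02, 0, 0, 0, 0.7],
    [-0.003, 0, 0.04, 0, 0, 0, 0.7],
    [-0.003, 0, 0.057, 0, 0, 0, 0.7],
    [-0.003, 0, 0.057, 0, 0, 0, 0.7],
    [-0.003, 0, 0.057, 0, 0, 0, 0.45],
    [-0.003, 0, 0.057, 0, 0, 0, 0.2],
    [-0.003, 0, 0.057, 0, 0, 0, 0],
    [-0.003, 0, 0.057, 0, 0, 0, 0]
  ],
  "grip_force": 22
}}

```text
clock: 5.48
ee_pos: [0.485, 0.1265, 0.1435]
tool_rot: [3.139, -0.0, 1.577]
contact_force: [0.2, 0.2, 0.0]
grip_width: 0.0426
```

{"op": "carry_out", "data": {
  "targets": [
    [0, 0, 0, 0, 0, 0, 0],
    [0, 0, 0, 0, 0, 0, 0],
    [0, 0, 0, 0, 0, 0, 0],
    [0, 0, 0, 0, 0, 0, 0]
  ]
}}

```text
clock: 5.82
ee_pos: [0.4841, 0.1264, 0.1424]
tool_rot: [3.141, -0.0, 1.577]
contact_force: [0.2, 0.2, -0.7]
grip_width: 0.02
```

Squeezed to 20 mm. Now lift, then carry over to the dish's left rim.

{"op": "carry_out", "data": {
  "targets": [
    [0, 0, -0.01, 0, 0, 0, 0],
    [0, 0, -0.03, 0, 0, 0, 0],
    [0, 0, -0.06, 0, 0, 0, 0],
    [0, 0, -0.09, 0, 0, 0, 0],
    [0, 0, -0.1, 0, 0, 0, 0],
    [0, 0, -0.1, 0, 0, 0, 0]
  ]
}}

```text
clock: 6.32
ee_pos: [0.486, 0.1267, 0.2456]
tool_rot: [3.135, -0.001, 1.577]
contact_force: [0.1, 0.9, 0.0]
grip_width: 0.0199
```

```bash
python3 - <<'E'
from h import *
print(robot.get_state()["ee_pos"],robot.get_state()["grip_width"],to([.569,-.1035,.20],2.985))
E
```

```text
[0.48598331 0.12667183 0.24556627] 0.01989781028445605 [-0.2307  0.0813  0.0459  0.0064  0.0042 -1.4082]
```

{"op": "carry_out", "data": {
  "targets": [
    [-0.03, 0.01, 0, 0, 0, -0.12, 0],
    [-0.06, 0.02, 0, 0, 0, -0.24, 0],
    [-0.09, 0.03, 0, 0, 0, -0.36, 0],
    [-0.12, 0.04, 0, 0, 0, -0.48, 0],
    [-0.15, 0.05, 0, 0, 0, -0.6, 0],
    [-0.18, 0.06, 0, 0, 0, -0.72, 0],
    [-0.21, 0.07, 0, 0, 0, -0.84, 0],
    [-0.23, 0.081, 0, 0, 0, -0.96, 0]
  ]
}}

```text
clock: 6.98
ee_pos: [0.5657, -0.1056, 0.2401]
tool_rot: [-3.14, -0.003, 2.541]
contact_force: [0.5, -0.1, -0.9]
grip_width: 0.0201
```

```bash
python3 - <<'E'
from h import *
print(robot.get_state()["ee_pos"],robot.get_state()["tool_rot"],to([.569,-.1035,.21],2.985))
E
```

```text
[ 0.56566737 -0.1056406   0.2401322 ] [-3.13957295e+00 -2.91247476e-03  2.54108407e+00] [-0.0016  0.0037  0.0301 -0.0013 -0.0033 -0.4439]
```

{"op": "carry_out", "data": {
  "targets": [
    [0, 0.003, 0.01, 0, 0, -0.12, 0],
    [0, 0.003, 0.02, 0, 0, -0.24, 0],
    [0, 0.003, 0.03, 0, 0, -0.36, 0],
    [-0.001, 0.003, 0.03, 0, 0, -0.444, 0],
    [-0.001, 0.003, 0.03, 0, 0, -0.444, 0],
    [-0.001, 0.003, 0.03, 0, 0, -0.444, 0],
    [-0.001, 0.003, 0.03, 0, 0, -0.444, 0]
  ]
}}

```text
clock: 7.57
ee_pos: [0.5687, -0.1011, 0.2116]
tool_rot: [3.141, -0.001, 2.979]
contact_force: [-0.7, -0.3, -0.3]
grip_width: 0.0198
```

```bash
python3 - <<'E'
from h import *
c=cam("wrist"); im=cams.camera("wrist"); print(robot.get_state()["ee_pos"],robot.get_state()["tool_rot"])
Z=dict(dish_rim_left=.044,dish_rim_right=.044,dish_grip=.145,dish_middle=.008,seed_ball_center=.026)
s,d=cam("scene"),cam("side")
O=dict(dish_rim_right=([164,252],[299,353]),dish_grip=([152,268],[247,349]),dish_middle=([191,274],[278,343]),seed_ball_center=([183,270],[274,346]),dish_rim_left=([191,286],None))
for t in Z:
    for x in cams.landmark_of("wrist",t)[:1]:
        a=np.array(x["at"]); o=[(c,a)]+[(q,b) for q,b in zip((s,d),O[t]) if b]
        print(t,np.round(a),round(x["conf"],2),np.round(plane(c,a,Z[t]),4),np.round(tri(o)[0],4))
for t in("peg_jaw","peg_tail"):
    for x in cams.landmark_of("wrist",t)[:1]: print(t,x)
# predicted dish overlay
D=R.from_euler('z',-.157); ctr=np.array([.557,-.1805,0])
for a in np.linspace(0,2*np.pi,48): 
    p=proj(c,ctr+D.apply([.078*np.cos(a),.078*np.sin(a),.044])); cv2.circle(im,(int(round(p[1])),int(round(p[0]))),1,(0,0,255),-1)
for q in([0,.078,.044],[.08,0,.04],[-.08,0,.04],[0,0,.145]):
    p=proj(c,ctr+D.apply(q)); cv2.circle(im,(int(round(p[1])),int(round(p[0]))),4,(255,0,0),1)
p=proj(c,c["e"]*0+[*robot.get_state()["ee_pos"][:2],.044]); cv2.drawMarker(im,(int(round(p[1])),int(round(p[0]))),(0,200,0))
cv2.imwrite("pics/e.png",im)
E
```

```text
[ 0.56886986 -0.10105282  0.21199028] [ 3.14140454e+00 -4.05318740e-04  2.97942128e+00]
dish_rim_left [197. 315.] 0.89 [ 0.5723 -0.1075  0.044 ] [ 0.5704 -0.1071  0.0524]
dish_rim_right [193. 183.] 0.66 [ 0.5427 -0.2557  0.044 ] [ 0.5438 -0.2575  0.0406]
dish_grip [221. 214.] 0.71 [ 0.5565 -0.183   0.145 ] [ 0.556  -0.1811  0.1445]
dish_middle [192. 252.] 0.88 [ 0.562  -0.1835  0.008 ] [ 0.5575 -0.1754 -0.0015]
seed_ball_center [189. 250.] 0.6 [ 0.555  -0.1805  0.026 ] [ 0.5569 -0.1799  0.0239]
peg_jaw {'at': [211.8, 310.5], 'conf': 0.75}
peg_tail {'at': [247.5, 329.9], 'conf': 0.82}
```

View pics/e.png

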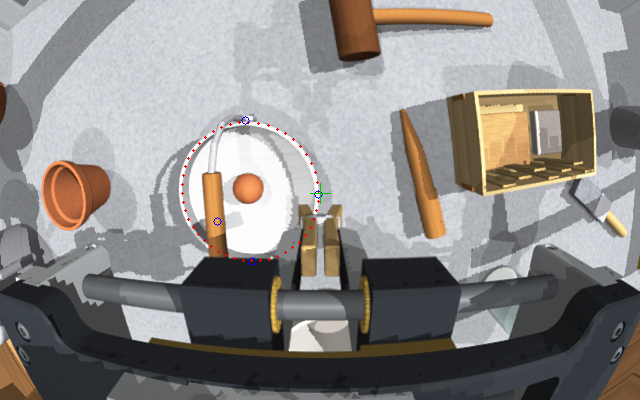

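Image (800×400-scale wrist view): the dish's ring is at about (250,190), the held peg at (322,235) with its jaw open, and the predicted rim (red) lies close to the real one. I'll zoom in to refine it.

```bash
python3 - <<'E'
import cv2
im=cv2.imread("pics/e.png")[105:285,170:360]; cv2.imwrite("pics/f.png",cv2.resize(im,None,fx=3.3,fy=3.3,interpolation=cv2.INTER_CUBIC))
E
```

```text
(no output)
```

View pics/f.png

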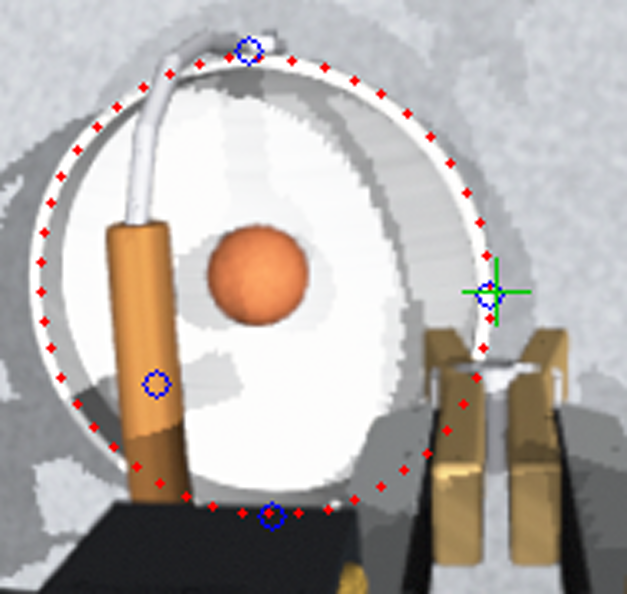

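```bash
python3 - <<'E'
from h import *
im=cams.camera("wrist"); c=cam("wrist"); st=robot.get_state(); print(st["ee_pos"],st["tool_rot"])
g=cv2.cvtColor(im,cv2.COLOR_BGR2GRAY)
D=R.from_euler('z',-.157); ctr=np.array([.557,-.1805,0])
rr=np.arange(.066,.090,.001)
for a in(60,75,90,105,120,170,190,225,0+150):
    P=[proj(c,ctr+D.apply([r*np.cos(np.radians(a)),r*np.sin(np.radians(a)),.044])) for r in rr]
    m=cv2.remap(g,np.float32([[p[1] for p in P]]),np.float32([[p[0] for p in P]]),1)[0]
    print(a,m.tolist())
E
```

```text
[ 0.56904882 -0.10116472  0.21244526] [3.14153004e+00 3.58271282e-04 2.98064301e+00]
60 [103, 135, 175, 142, 110, 89, 83, 91, 99, 100, 101, 101, 101, 101, 100, 100, 102, 102, 108, 118, 125, 124, 110, 127]
75 [106, 106, 105, 102, 103, 114, 122, 128, 168, 234, 254, 255, 250, 193, 177, 179, 176, 169, 161, 159, 156, 146, 146, 137]
90 [216, 216, 213, 211, 210, 208, 191, 171, 209, 246, 254, 254, 241, 208, 181, 179, 177, 179, 180, 178, 175, 176, 179, 182]
105 [208, 206, 206, 206, 204, 202, 201, 207, 229, 253, 253, 251, 231, 189, 175, 179, 177, 175, 175, 178, 181, 184, 198, 207]
120 [207, 208, 208, 208, 207, 205, 203, 209, 235, 250, 253, 250, 228, 180, 162, 159, 157, 156, 165, 182, 197, 209, 213, 213]
170 [178, 161, 161, 162, 160, 157, 152, 159, 207, 250, 254, 253, 235, 187, 172, 175, 181, 189, 195, 199, 199, 197, 195, 194]
190 [244, 242, 240, 233, 181, 161, 155, 130, 125, 179, 238, 238, 214, 201, 181, 147, 140, 152, 164, 173, 176, 171, 168, 183]
225 [249, 249, 249, 250, 245, 221, 160, 130, 127, 141, 184, 239, 255, 255, 229, 159, 139, 137, 138, 150, 186, 205, 212, 214]
150 [197, 199, 198, 199, 199, 193, 178, 170, 214, 248, 254, 249, 227, 194, 196, 196, 194, 194, 194, 193, 191, 192, 191, 190]
```

{"op": "carry_out", "data": {
  "targets": [
    [-0.0024, -0.004, 0, 0, 0, -0.004, 0],
    [-0.0024, -0.004, 0.02, 0, 0, -0.004, 0],
    [-0.0024, -0.004, 0.04, 0, 0, -0.004, 0],
    [-0.0024, -0.004, 0.055, 0, 0, -0.004, 0],
    [-0.0024, -0.004, 0.06, 0, 0, -0.004, 0],
    [-0.0024, -0.004, 0.06, 0, 0, -0.004, 0]
  ]
}}

```text
clock: 8.52
ee_pos: [0.5699, -0.1055, 0.1509]
tool_rot: [3.141, -0.003, 2.985]
contact_force: [0.4, -0.0, -0.6]
grip_width: 0.02
```

```bash
python3 - <<'E'
from h import *
im=cams.camera("wrist"); c=cam("wrist"); st=robot.get_state(); print(st["ee_pos"],st["tool_rot"],to([.5707,-.1055,.112],2.985),st["contact_force"])
g=cv2.cvtColor(im,cv2.COLOR_BGR2GRAY)
D=R.from_euler('z',-.157); ctr=np.array([.5585,-.1822,0])
rr=np.arange(.066,.090,.001)
for a in(90,105,120,150,170,190):
    P=[proj(c,ctr+D.apply([r*np.cos(np.radians(a)),r*np.sin(np.radians(a)),.044])) for r in rr]
    m=cv2.remap(g,np.float32([[p[1] for p in P]]),np.float32([[p[0] for p in P]]),1)[0]
    print(a,m.tolist())
s=cams.camera("scene");q=cams.camera("side")
cv2.imwrite("pics/g.png",np.hstack([cv2.resize(im[100:300,200:420],(400,364),interpolation=2),cv2.resize(s[110:220,220:330],(364,364),interpolation=2)]))
E
```

```text
[ 0.57073817 -0.10572304  0.15210533] [ 3.14148668e+00 -6.66344439e-04  2.98469537e+00] [ 0.      0.0002  0.0401  0.0001 -0.0007 -0.0003] [ 0.42180973 -0.09212414 -0.64218836]
90 [116, 153, 193, 215, 214, 213, 206, 193, 177, 150, 241, 254, 254, 244, 208, 183, 182, 184, 186, 178, 147, 117, 106, 107]
105 [213, 212, 212, 211, 210, 210, 208, 207, 206, 225, 248, 253, 254, 245, 207, 179, 181, 180, 179, 180, 184, 188, 188, 193]
120 [211, 211, 201, 184, 183, 183, 181, 180, 181, 205, 248, 253, 254, 243, 189, 170, 164, 160, 159, 164, 182, 194, 210, 214]
150 [169, 188, 201, 203, 204, 204, 204, 194, 163, 176, 245, 253, 254, 242, 197, 198, 198, 195, 195, 195, 193, 193, 192, 194]
170 [202, 173, 164, 165, 164, 162, 159, 155, 152, 180, 244, 254, 255, 248, 149, 120, 139, 149, 164, 187, 199, 198, 196, 194]
190 [246, 244, 243, 235, 193, 163, 159, 143, 97, 122, 231, 253, 215, 202, 197, 203, 190, 145, 122, 138, 155, 167, 176, 182]
```

View pics/g.png

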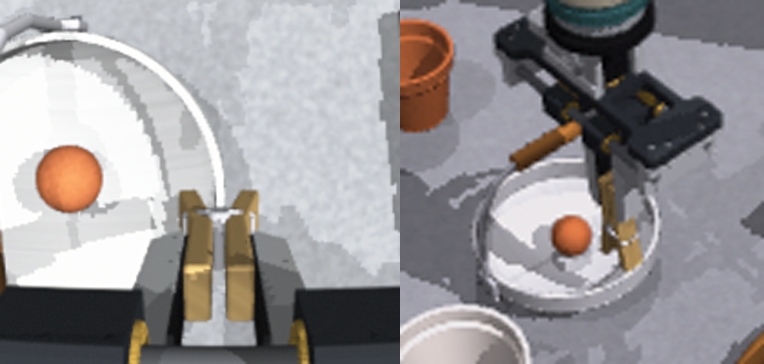

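Left crop: the open jaw straddles the rim (rim at x≈218, halves at 190 and 245). The rim's centre is now within 0.5 mm of where I expected it. Now I'll lower onto the rim.

{"op": "carry_out", "data": {
  "targets": [
    [0, 0, 0.01, 0, 0, 0, 0],
    [0, 0, 0.022, 0, 0, 0, 0],
    [0, 0, 0.033, 0, 0, 0, 0],
    [0, 0, 0.04, 0, 0, 0, 0],
    [0, 0, 0.04, 0, 0, 0, 0],
    [0, 0, 0.04, 0, 0, 0, 0]
  ]
}}

```text
clock: 9.17
ee_pos: [0.5706, -0.1054, 0.1118]
tool_rot: [3.141, -0.001, 2.985]
contact_force: [0.1, 0.0, 0.5]
grip_width: 0.0198
```

```bash
python3 - <<'E'
from h import *
cv2.imwrite("pics/h0.png",cams.camera("wrist")); st=robot.get_state(); print(st["ee_pos"],st["tool_rot"],st["contact_force"],st["grip_width"])
E
```

```text
[ 0.57096481 -0.10556312  0.11237237] [3.14152268e+00 2.96330988e-04 2.98477450e+00] [ 0.08250581 -0.11876998  0.16013166] 0.020037065259515166
```

{"op": "carry_out", "data": {
  "targets": [
    [0, 0, 0, 0, 0, 0, 0.26],
    [0, 0, 0, 0, 0, 0, 0.32],
    [0, 0, 0, 0, 0, 0, 0.38],
    [0, 0, 0, 0, 0, 0, 0.45],
    [0, 0, 0, 0, 0, 0, 0.55],
    [0, 0, 0, 0, 0, 0, 0.6],
    [0, 0, 0, 0, 0, 0, 0.6],
    [0, 0, 0, 0, 0, 0, 0.6]
  ]
}}

```text
clock: 9.88
ee_pos: [0.5707, -0.1056, 0.1123]
tool_rot: [3.142, 0.0, 2.985]
contact_force: [-0.2, -0.4, 0.1]
grip_width: 0.0561
```

{"op": "carry_out", "data": {
  "targets": [
    [0, 0, -0.01, 0, 0, 0, 0.6],
    [0, 0, -0.03, 0, 0, 0, 0.6],
    [0, 0, -0.06, 0, 0, 0, 0.6],
    [0, 0, -0.09, 0, 0, 0, 0.6],
    [0, 0, -0.11, 0, 0, 0, 0.6],
    [0, 0, -0.11, 0, 0, 0, 0.6],
    [0, 0, -0.11, 0, 0, 0, 0.6]
  ]
}}

```text
clock: 10.47
ee_pos: [0.5714, -0.1057, 0.2239]
tool_rot: [-3.141, 0.003, 2.985]
contact_force: [0.3, -0.2, -1.7]
grip_width: 0.0566
```

```bash
python3 - <<'E'
from h import *
im=cams.camera("wrist"); c=cam("wrist"); st=robot.get_state(); print(st["ee_pos"],st["tool_rot"],st["grip_width"])
s=cams.camera("scene");q=cams.camera("side"); C=dict(wrist=c,scene=cam("scene"),side=cam("side"))
for t in("peg_jaw","peg_tail","dish_grip","seed_ball_center"):
    o=[]
    for n in C:
        r=cams.landmark_of(n,t)[:1]
        if r: o.append((C[n],np.array(r[0]["at"]))); print(t,n,np.round(r[0]["at"]),round(r[0]["conf"],2))
    if len(o)>1: print(t,*[np.round(v,4) for v in tri(o)])
# ring + grip yaw
g=cv2.cvtColor(im,cv2.COLOR_BGR2GRAY); D=R.from_euler('z',-.157); ctr=np.array([.5585,-.1822,0]); rr=np.arange(.070,.086,.001)
for a in(60,120,150,170,190,225):
    P=[proj(c,ctr+D.apply([r*np.cos(np.radians(a)),r*np.sin(np.radians(a)),.044])) for r in rr]
    print(a,cv2.remap(g,np.float32([[p[1] for p in P]]),np.float32([[p[0] for p in P]]),1)[0].tolist())
cv2.imwrite("pics/i.png",np.hstack([cv2.resize(im[100:300,170:390],(400,364),interpolation=2),cv2.resize(s[110:220,220:330],(364,364),interpolation=2)]))
E
```

```text
[ 0.57042216 -0.10541547  0.22226604] [3.14150102e+00 3.03987221e-05 2.98479775e+00] 0.056368049955247045
peg_jaw wrist [184. 319.] 0.64
peg_jaw scene [197. 286.] 0.61
peg_jaw side [249. 338.] 0.66
peg_jaw [ 0.5674 -0.107   0.0271] [[ 1.3 -0.6]
 [-0.4  1.5]
 [ 0.5  1. ]]
peg_tail wrist [202. 319.] 0.77
peg_tail scene [188. 269.] 0.63
peg_tail side [230. 340.] 0.49
peg_tail [ 0.5857 -0.1111  0.0882] [[13.4 -2. ]
 [-3.2 11.6]
 [ 4.3  7.2]]
dish_grip wrist [213. 223.] 0.6
dish_grip scene [150. 265.] 0.76
dish_grip side [245. 350.] 0.92
dish_grip [ 0.5572 -0.1824  0.1493] [[ 3.5 -1. ]
 [ 0.2  0.4]
 [ 0.3 -0.9]]
seed_ball_center wrist [183. 254.] 0.87
seed_ball_center side [275. 344.] 0.67
seed_ball_center [ 0.5519 -0.1812  0.0262] [[-0.1 -0. ]
 [-0.   0.1]]
60 [194, 185, 142, 121, 158, 232, 254, 254, 243, 209, 184, 182, 183, 183, 184, 183]
120 [201, 191, 184, 180, 178, 178, 195, 232, 254, 254, 253, 238, 200, 166, 160, 158]
150 [205, 204, 203, 202, 199, 186, 174, 183, 230, 253, 255, 251, 220, 202, 201, 200]
170 [167, 165, 165, 165, 162, 158, 155, 172, 220, 251, 255, 247, 212, 155, 141, 149]
190 [244, 235, 207, 173, 160, 154, 132, 141, 216, 243, 231, 211, 169, 144, 153, 166]
225 [250, 244, 210, 154, 137, 134, 156, 216, 249, 255, 253, 220, 165, 144, 141, 144]
```

View pics/i.png

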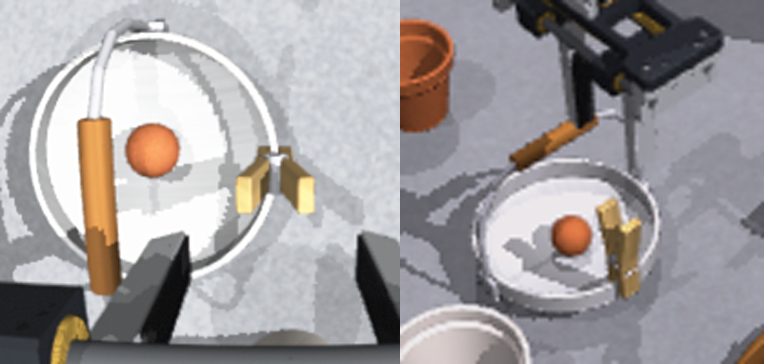

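The peg has closed upright on the left rim, and the dish and ball stand undisturbed. Next I'll go over the grip.

{"op": "carry_out", "data": {
  "targets": [
    [0, -0.02, -0.03, 0, 0, 0, 0.6],
    [0.001, -0.05, -0.03, 0, 0, 0, 0.5],
    [0.001, -0.077, -0.03, 0, 0, 0, 0.5],
    [0.001, -0.077, -0.03, 0, 0, 0, 0.5],
    [0.001, -0.077, -0.03, 0, 0, 0, 0.5],
    [0.001, -0.077, -0.03, 0, 0, 0, 0.5]
  ]
}}

```text
clock: 11.72
ee_pos: [0.5576, -0.1809, 0.2521]
tool_rot: [3.141, -0.0, 2.984]
contact_force: [-0.9, -1.0, -0.1]
grip_width: 0.0474
```

```bash
python3 - <<'E'
from h import *
im=cams.camera("wrist"); im=cams.camera("wrist"); c=cam("wrist"); st=robot.get_state(); print(st["ee_pos"],st["tool_rot"],st["grip_width"])
for t in("dish_grip","dish_middle","seed_ball_center","dish_rim_left"):
    for r in cams.landmark_of("wrist",t)[:1]: print(t,np.round(r["at"]),round(r["conf"],2),np.round(plane(c,r["at"],dict(dish_grip=.145,dish_middle=.008,seed_ball_center=.026,dish_rim_left=.044)[t]),4))
hsv=cv2.cvtColor(im,cv2.COLOR_BGR2HSV); m=((hsv[...,1]>110)&(hsv[...,0]<25)).astype(np.uint8)
n,l,S,ce=cv2.connectedComponentsWithStats(m)
for i in range(1,n):
    if S[i,4]>150: print(S[i].tolist(),np.round(ce[i],1))
cv2.imwrite("pics/j.png",im[60:360,120:520])
E
```

```text
[ 0.5577174  -0.18037252  0.25211609] [ 3.14074534e+00 -3.85595415e-04  2.98566430e+00] 0.04704644834811254
dish_grip [208. 315.] 0.83 [ 0.5584 -0.185   0.145 ]
dish_middle [180. 320.] 0.98 [ 0.5561 -0.1809  0.008 ]
seed_ball_center [179. 321.] 0.42 [ 0.5528 -0.1789  0.026 ]
dish_rim_left [186. 382.] 0.83 [ 0.5698 -0.1063  0.044 ]
[0, 0, 45, 28, 734] [15.6  9.8]
[390, 0, 134, 70, 3569] [432.8  33.9]
[0, 55, 45, 74, 2324] [18.7 91.8]
[449, 115, 36, 111, 1582] [466.3 178. ]
[519, 118, 86, 59, 2194] [545.  150.2]
[98, 150, 70, 71, 3706] [130.6 183.5]
[305, 163, 27, 90, 1605] [318.5 204. ]
[393, 185, 21, 25, 303] [402.  196.5]
[215, 274, 20, 57, 617] [223.  301.8]
[406, 274, 20, 57, 609] [417.  301.8]
[0, 318, 43, 82, 1669] [ 13.5 372.9]
[598, 320, 42, 80, 1599] [625.8 373.5]
[196, 331, 306, 27, 2210] [369.1 347.9]
```

View pics/j.png

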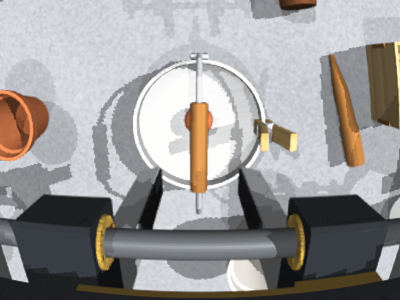

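The grip bar runs straight along the tool's x (column 319, rows 162–252), between the fingers, with the ball under it and the peg at (402,195). I'll go down and grip.

{"op": "carry_out", "data": {
  "targets": [
    [-0.001, -0.0005, 0.02, 0, 0, 0, 0.5],
    [-0.001, -0.0005, 0.05, 0, 0, 0, 0.5],
    [-0.001, -0.0005, 0.08, 0, 0, 0, 0.5],
    [-0.001, -0.0005, 0.096, 0, 0, 0, 0.5],
    [-0.001, -0.0005, 0.101, 0, 0, 0, 0.5],
    [-0.001, -0.0005, 0.101, 0, 0, 0, 0.5],
    [-0.001, -0.0005, 0.101, 0, 0, 0, 0.3],
    [-0.001, -0.0005, 0.101, 0, 0, 0, 0.2]
  ],
  "grip_force": 12
}}

```text
clock: 12.68
ee_pos: [0.5598, -0.1824, 0.1529]
tool_rot: [-3.141, 0.003, 2.985]
contact_force: [-0.9, 0.1, 0.6]
grip_width: 0.0371
```

{"op": "carry_out", "data": {
  "targets": [
    [0, 0, 0, 0, 0, 0, 0.15],
    [0, 0, 0, 0, 0, 0, 0],
    [0, 0, 0, 0, 0, 0, 0],
    [0, 0, 0, 0, 0, 0, 0]
  ]
}}

```text
clock: 13.02
ee_pos: [0.5591, -0.182, 0.1521]
tool_rot: [3.141, 0.001, 2.985]
contact_force: [-0.7, 0.5, 2.9]
grip_width: 0.0156
```

{"op": "carry_out", "data": {
  "targets": [
    [0, 0, 0, 0, 0, 0, 0],
    [0, 0, 0, 0, 0, 0, 0],
    [0, 0, 0, 0, 0, 0, 0],
    [0, 0, 0, 0, 0, 0, 0]
  ],
  "grip_force": 45
}}

```text
clock: 13.35
ee_pos: [0.5591, -0.182, 0.1521]
tool_rot: [3.141, 0.001, 2.985]
contact_force: [0.8, 1.9, 5.4]
grip_width: 0.0148
```

```bash
python3 - <<'E'
from h import *
im=cams.camera("wrist"); st=robot.get_state(); print(st["ee_pos"],st["tool_rot"],st["grip_width"],st["contact_force"],st["torque"]); c=cam("wrist")
for n in("wrist","side"):
  if n!="wrist": cams.camera(n); c=cam(n)
  for r in cams.landmark_of(n,"seed_ball_center")[:1]: print(n,np.round(r["at"]),r["conf"],np.round(plane(c,r["at"],.026),4))
E
```

```text
[ 0.55908648 -0.18194704  0.15209262] [3.14132908e+00 1.41347953e-03 2.98467481e+00] 0.014732610251869933 [-0.56350594  0.39772349  5.42427565] [ 0.29175195  0.0197884  -0.0592354 ]
wrist [199. 321.] 0.64 [ 0.5564 -0.1808  0.026 ]
side [273. 344.] 0.71 [ 0.5543 -0.1751  0.026 ]
```

Firm grip at 14.7 mm. Lifting gently, straight up.

{"op": "carry_out", "data": {
  "targets": [
    [0, 0, -0.0005, 0, 0, 0, 0],
    [0, 0, -0.0015, 0, 0, 0, 0],
    [0, 0, -0.003, 0, 0, 0, 0],
    [0, 0, -0.005, 0, 0, 0, 0],
    [0, 0, -0.0075, 0, 0, 0, 0],
    [0, 0, -0.01, 0, 0, 0, 0],
    [0, 0, -0.0135, 0, 0, 0, 0],
    [0, 0, -0.017, 0, 0, 0, 0]
  ]
}}

```text
clock: 14.22
ee_pos: [0.5585, -0.1821, 0.1684]
tool_rot: [3.141, -0.0, 2.985]
contact_force: [-0.5, 0.5, -3.9]
grip_width: 0.015
```

{"op": "carry_out", "data": {
  "targets": [
    [0, 0, -0.0035, 0, 0, 0, 0],
    [0, 0, -0.0065, 0, 0, 0, 0],
    [0, 0, -0.009, 0, 0, 0, 0],
    [0, 0, -0.011, 0, 0, 0, 0],
    [0, 0, -0.0125, 0, 0, 0, 0],
    [0, 0, -0.013, 0, 0, 0, 0],
    [0, 0, -0.013, 0, 0, 0, 0],
    [0, 0, -0.013, 0, 0, 0, 0]
  ]
}}

```text
clock: 14.88
ee_pos: [0.5585, -0.182, 0.1812]
tool_rot: [3.141, -0.0, 2.985]
contact_force: [0.0, 0.3, -3.9]
grip_width: 0.0146
```

```bash
cat > lk.py <<'E'
from h import *
import sys
c=cam("wrist"); im=cams.camera("wrist"); st=robot.get_state(); print(st["clock"],st["ee_pos"],st["tool_rot"],st["grip_width"],st["contact_force"],st["torque"])
Rt=R.from_euler('xyz',st["tool_rot"])
for t,z in(("seed_ball_center",-.125),("dish_rim_left",-.107),("dish_rim_right",-.107),("peg_tail",-.047)):
    for r in cams.landmark_of("wrist",t)[:1]:
        X=plane(c,r["at"],st["ee_pos"][2]+z); print(t,np.round(r["at"]),round(r["conf"],2),"tool xyz",np.round(Rt.inv().apply(X-st["ee_pos"]),4))
C={n:cam(n) for n in("scene","side")}; ims=[im]+[cams.camera(n) for n in C]
for t in("dish_grip","dish_rim_left","dish_rim_right","seed_ball_center","dish_middle"):
    o=[(C[n],np.array(r["at"])) for n in C for r in cams.landmark_of(n,t)[:1]]
    if len(o)==2:
        X,e=tri(o); print(t,np.round(X,4),"tool",np.round(Rt.inv().apply(X-st["ee_pos"]),4),e)
p=[proj(q,st["ee_pos"]-[0,0,.1]) for q in C.values()]
tl=[im[100:300,180:460]]+[i[max(0,int(a[0])-75):int(a[0])+75,max(0,int(a[1])-100):int(a[1])+100] for i,a in zip(ims[1:],p)]
cv2.imwrite(sys.argv[1],np.hstack([cv2.resize(i,(int(i.shape[1]*260/i.shape[0]) if k else 260,260),interpolation=2) for k,i in enumerate(tl)])[:,:800])
E
python3 lk.py pics/k.png
```

```text
14.9333 [ 0.55849186 -0.18202819  0.18108142] [ 3.14140933e+00 -4.04868506e-04  2.98479025e+00] 0.01478936926279502 [-0.01948388 -0.23205218 -4.77482817] [ 0.0100896  -0.01606726  0.02466095]
seed_ball_center [198. 321.] 0.61 tool xyz [0.0037 0.0006 0.125 ]
dish_rim_left [208. 406.] 0.95 tool xyz [-0.0009  0.0762  0.107 ]
dish_rim_right [204. 236.] 0.96 tool xyz [ 0.0028 -0.0758  0.107 ]
peg_tail [226. 429.] 0.94 tool xyz [0.0006 0.0772 0.047 ]
dish_grip [ 0.5567 -0.1798  0.175 ] tool [0.0021 0.0019 0.006 ] [array([ 0.6, -1.9]), array([-0.7, -2.3])]
dish_rim_left [ 0.5697 -0.1066  0.087 ] tool [0.0007 0.0763 0.0941] [array([ 0.5, -1.6]), array([-0.5, -1.8])]
dish_rim_right [ 0.5489 -0.0866 -0.15  ] tool [0.0243 0.0927 0.3311] [array([  5.8, -27.7]), array([-12.2, -28.5])]
seed_ball_center [ 0.5536 -0.1842  0.0551] tool [ 0.0045 -0.0029  0.126 ] [array([-0.1,  0.5]), array([0.2, 0.5])]
dish_middle [0.5739 0.0137 0.2852] tool [ 0.0154  0.1957 -0.1041] [array([-29. ,  50.9]), array([13.4, 54.3])]
```

View pics/k.png

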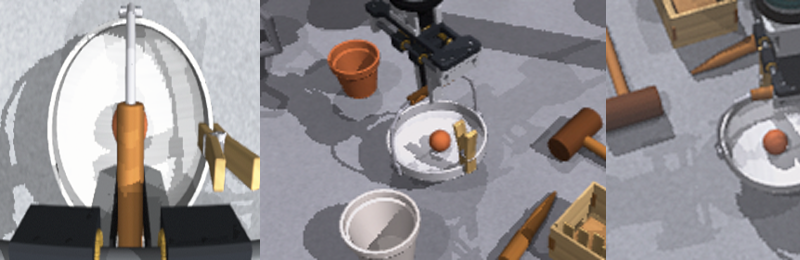

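Lifted and level: ball about 4 mm off centre, peg on the rim. I'll continue to about 100 mm, then make the slow quarter turn.

{"op": "carry_out", "data": {
  "targets": [
    [0, 0, -0.0007, 0, 0, 0, 0],
    [0, 0, -0.0027, 0, 0, 0, 0],
    [0, 0, -0.006, 0, 0, 0, 0],
    [0, 0, -0.0104, 0, 0, 0, 0],
    [0, 0, -0.0158, 0, 0, 0, 0],
    [0, 0, -0.0219, 0, 0, 0, 0],
    [0, 0, -0.0286, 0, 0, 0, 0],
    [0, 0, -0.0355, 0, 0, 0, 0]
  ]
}}

```text
clock: 16.4
ee_pos: [0.5587, -0.1821, 0.2177]
tool_rot: [-3.142, 0.0, 2.985]
contact_force: [-0.3, 0.3, -4.4]
grip_width: 0.015
```

{"op": "carry_out", "data": {
  "targets": [
    [0, 0, -0.0069, 0, 0, 0, 0],
    [0, 0, -0.0136, 0, 0, 0, 0],
    [0, 0, -0.0197, 0, 0, 0, 0],
    [0, 0, -0.0251, 0, 0, 0, 0],
    [0, 0, -0.0295, 0, 0, 0, 0],
    [0, 0, -0.0328, 0, 0, 0, 0],
    [0, 0, -0.0348, 0, 0, 0, 0],
    [0, 0, -0.0355, 0, 0, 0, 0]
  ]
}}

```text
clock: 17.07
ee_pos: [0.5587, -0.1821, 0.2526]
tool_rot: [-3.142, 0.0, 2.985]
contact_force: [0.0, -0.2, -4.4]
grip_width: 0.0146
```

{"op": "carry_out", "data": {
  "targets": [
    [0, 0, 0, 0, 0, 0, 0],
    [0, 0, 0, 0, 0, 0, 0],
    [0, 0, 0, 0, 0, 0.0022, 0],
    [0, 0, 0, 0, 0, 0.0087, 0],
    [0, 0, 0, 0, 0, 0.0195, 0],
    [0, 0, 0, 0, 0, 0.0346, 0],
    [0, 0, 0, 0, 0, 0.0538, 0],
    [0, 0, 0, 0, 0, 0.0771, 0]
  ]
}}

```text
clock: 17.73
ee_pos: [0.5586, -0.1821, 0.2522]
tool_rot: [3.141, -0.0, 2.906]
contact_force: [0.5, -0.8, -4.1]
grip_width: 0.0147
```

{"op": "carry_out", "data": {
  "targets": [
    [0, 0, 0, 0, 0, 0.0271, 0],
    [0, 0, 0, 0, 0, 0.0579, 0],
    [0, 0, 0, 0, 0, 0.0924, 0],
    [0, 0, 0, 0, 0, 0.13, 0],
    [0, 0, 0, 0, 0, 0.1704, 0],
    [0, 0, 0, 0, 0, 0.2143, 0],
    [0, 0, 0, 0, 0, 0.2605, 0],
    [0, 0, 0, 0, 0, 0.3089, 0]
  ]
}}

```text
clock: 18.4
ee_pos: [0.5586, -0.1821, 0.2523]
tool_rot: [3.141, 0.0, 2.595]
contact_force: [1.0, -0.9, -4.1]
grip_width: 0.0151
```

{"op": "carry_out", "data": {
  "targets": [
    [0, 0, 0, 0, 0, 0.0504, 0],
    [0, 0, 0, 0, 0, 0.1025, 0],
    [0, 0, 0, 0, 0, 0.156, 0],
    [0, 0, 0, 0, 0, 0.2104, 0],
    [0, 0, 0, 0, 0, 0.2655, 0],
    [0, 0, 0, 0, 0, 0.321, 0],
    [0, 0, 0, 0, 0, 0.3765, 0],
    [0, 0, 0, 0, 0, 0.4316, 0]
  ]
}}

```text
clock: 19.07
ee_pos: [0.5586, -0.1821, 0.2523]
tool_rot: [3.142, -0.0, 2.163]
contact_force: [-0.3, -0.2, -4.3]
grip_width: 0.0151
```

{"op": "carry_out", "data": {
  "targets": [
    [0, 0, 0, 0, 0, 0.0544, 0],
    [0, 0, 0, 0, 0, 0.1079, 0],
    [0, 0, 0, 0, 0, 0.16, 0],
    [0, 0, 0, 0, 0, 0.2104, 0],
    [0, 0, 0, 0, 0, 0.2588, 0],
    [0, 0, 0, 0, 0, 0.305, 0],
    [0, 0, 0, 0, 0, 0.3485, 0],
    [0, 0, 0, 0, 0, 0.3893, 0]
  ]
}}

```text
clock: 19.73
ee_pos: [0.5586, -0.1821, 0.2523]
tool_rot: [3.142, -0.0, 1.775]
contact_force: [-0.6, -0.6, -4.3]
grip_width: 0.015
```

{"op": "carry_out", "data": {
  "targets": [
    [0, 0, 0, 0, 0, 0.0377, 0],
    [0, 0, 0, 0, 0, 0.0721, 0],
    [0, 0, 0, 0, 0, 0.1029, 0],
    [0, 0, 0, 0, 0, 0.13, 0],
    [0, 0, 0, 0, 0, 0.1533, 0],
    [0, 0, 0, 0, 0, 0.1725, 0],
    [0, 0, 0, 0, 0, 0.1876, 0],
    [0, 0, 0, 0, 0, 0.1984, 0]
  ]
}}

```text
clock: 20.4
ee_pos: [0.5586, -0.1821, 0.2523]
tool_rot: [3.142, -0.0, 1.578]
contact_force: [0.6, -0.1, -3.6]
grip_width: 0.0147
```

{"op": "carry_out", "data": {
  "targets": [
    [0, 0, 0, 0, 0, 0.0065, 0],
    [0, 0, 0, 0, 0, 0.0087, 0],
    [0, 0, 0, 0, 0, 0.0087, 0],
    [0, 0, 0, 0, 0, 0.0087, 0],
    [0, 0, 0, 0, 0, 0.0087, 0],
    [0, 0, 0, 0, 0, 0.0087, 0],
    [0, 0, 0, 0, 0, 0.0087, 0],
    [0, 0, 0, 0, 0, 0.0087, 0]
  ]
}}

```text
clock: 21.07
ee_pos: [0.5586, -0.1821, 0.2523]
tool_rot: [3.142, -0.0, 1.571]
contact_force: [0.4, -0.8, -4.9]
grip_width: 0.0147
```

```bash
python3 lk.py pics/l.png
```

```text
21.1167 [ 0.55861787 -0.18209681  0.25224585] [-3.14156946e+00 -1.17900600e-04  1.57073347e+00] 0.014480271909827085 [ 0.36675388 -0.02735944 -4.6488633 ] [-0.052666    0.03888251  0.00722166]
seed_ball_center [195. 321.] 0.53 tool xyz [0.0064 0.0017 0.125 ]
dish_rim_left [206. 405.] 0.78 tool xyz [0.0007 0.0768 0.107 ]
dish_rim_right [202. 237.] 0.6 tool xyz [ 0.0038 -0.0734  0.107 ]
peg_tail [226. 429.] 0.78 tool xyz [0.0006 0.0787 0.047 ]
dish_grip [ 0.5598 -0.1777  0.2454] tool [0.0044 0.0012 0.0069] [array([ 0.3, -1. ]), array([-0.3, -1.2])]
dish_rim_left [ 0.5682 -0.0408  0.1158] tool [0.1413 0.0096 0.1365] [array([ 10.3, -53.7]), array([-25.9, -49.6])]
dish_rim_right [ 0.4893 -0.1753  0.1414] tool [ 0.0068 -0.0693  0.1108] [array([-0. ,  0.1]), array([0. , 0.1])]
seed_ball_center [ 0.5601 -0.1767  0.1239] tool [0.0054 0.0015 0.1284] [array([ 0.1, -0.4]), array([-0.1, -0.4])]
dish_middle [ 0.5592 -0.176   0.1154] tool [0.0061 0.0006 0.1369] [array([-0.4,  1.4]), array([0.5, 1.7])]
```

View pics/l.png

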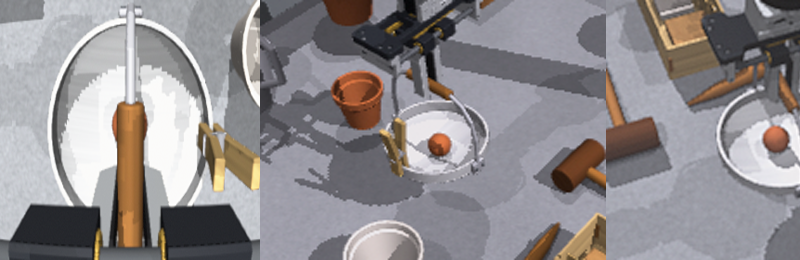

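The dish is level and still about 100 mm up, its peg facing the far side and the ball in the middle. Handing it in.

```bash
python3 -c "
from rig import robot
print(robot.sign_off()); s=robot.get_state(); print(s['clock'],s['ee_pos'],s['grip_width'])"
```

```text
the job is handed in; nothing more can be done
None
the job is handed in; nothing more can be done
```

The job is done and handed in at about 21 s of the 64 s. I squeezed the peg off the box wall and let it close upright on the dish's left rim, within about 2 mm of midway between the handle's feet. I then gripped the dish by its wooden grip at 45 N, lifted it straight up and turned it smoothly so the peg faces away from the robot.

**Last checks that agreed:**
- **Pose:** tool yaw was 1.571 rad (target π/2). Tool height was 0.252 m, which puts the dish's underside about 100 mm above the ledge.
- **Hold:** the arm was level and still, the grip was steady at about 15 mm, and the vertical load was about 4.5 N.
- **Ball and peg:** the ball was within about 2 mm of the dish's middle, and the peg was still upright on the rim.

**Points that were off or not measured:**
- **Hold off centre:** I hold the grip about 4–6 mm off the dish's middle along the bar. I saw no tilt from it.
- **Unreliable network fixes:** in the last look, the scene and side cameras disagreed on the left rim point by 50 pixels (the peg hides it). I discarded that reading and used the wrist camera. Their height for the dish's middle was also about 7 mm more than the arm's pose implies.
- **Other things on the ledge:** I only saw parts of the ledge in the last pictures. Nothing there looked disturbed, but I did not measure it again.

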